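Level a sagging display shelf with the bar and spirit level

TASK

The foot at the right-hand end of this display shelf is screwed too low: put the thin end of the steel bar through the eye of that levelling foot and turn the foot with the bar (not by its head) until the bubble of the spirit level lying on the shelf settles midway between its two lines. Then let go of the bar, leaving it in the eye, and press the level down flat on the shelf with the fingertips, near its middle, firmly but without leaning hard on it, so the bubble is seen to stay centred; finish while still pressing. Leave the other goods where they are.

Things in the scene. Friction and masses are not known exactly. Their poses are not given: they have to be found in the camera images.
- shelf: grey steel display shelf, 200 mm deep, 340 mm long (its y); top surface 56 mm above the table. Stands on two fixed glides near its left end and the levelling foot at its right end. Origin on the table, midway between the two glides; the shelf's middle is 150 mm from it along -y. Tilts under 0.3 degrees.
- foot: levelling foot at the shelf's right end: pad on the table, upright screw through a lug 60 mm past the shelf's end, drilled head 36 mm wide and high (58 to 94 mm above the table), 26 mm thick along its hole. Origin on the table; x along the hole. Turns at fixed height with about 0.25 N m, stays put; clockwise from above raises that end, 5 mm a turn. Starts 0.6 to 1.4 rad short of level.
- foot_eye (a point): centre of the 15 mm round through hole (eye) in the foot's head, on the screw's axis, 76 mm above the table. x runs along the hole, from the open mouth (the one nearer the robot or to the right, where the bar enters heading along +x) to the mouth on the shelf's side.
- bar: steel bar, 0.31 kg, on the table at the right: 18 mm square for 100 mm, then a round thin end, 12 mm thick, 70 mm long, tapering to 6 mm at the tip. Origin mid-underside of the square part; x towards the thin end: shoulder at x = 50 mm, mass centre 15 mm; axis at z = 9 mm. Shoulder against the head: 63 mm from origin to eye. About 0.1 rad of play; stays in the eye, drooping, when let go.
- bar_tip (a point): tip of the bar's thin end, on its axis, 120 mm from the bar's origin along x; axes as the bar's.
- level: aluminium spirit level, black end caps, lying on the shelf: 230 mm long (its x), 24 wide, 42 high, 0.45 kg. Origin mid-underside; x points to the shelf's left end. The vial lies along x in a 46 mm window in the middle of the top, 3 mm below the top edges: yellow-green, two black lines 16 mm apart, white bubble 12 mm long.
- bubble (a joint): distance (m) of the bubble from midway between the lines, positive along the level's x (shelf's left end). It floats to the higher end, settling in about a second. Positive at the start (right end low); turning the foot clockwise lowers it by about 6 mm per rad. Ends of travel +-13.5 mm.
- lamp_carton: brown carton 110 x 150 x 90 mm on the table to the left; stock, leave alone
- bulb_carton: small brown carton 70 x 100 x 50 mm standing on the shelf; stock, leave alone
- pen_cup: open square red plastic cup, 62 mm wide, 85 mm high, on the table to the left; stock, leave alone
- torch: black hand torch, 128 mm long, 44 mm thick at the head, lying on the shelf; stock, leave alone
- spotlight: black pistol-shaped spotlight, about 130 x 140 x 72 mm, lying behind the shelf; stock, leave alone
- work_lamp: black stick lamp, 250 x 36 x 29 mm, lying behind the shelf; stock, leave alone
- screwdriver: grey-handled screwdriver, lying on the table near the robot; leave alone
Mind the look-alikes: they are no part of the job. Leave any purple look-alike of the level alone.

How it is judged (in metres and radians):
On the way, in this order (a step that is already met when the one before it is completed fails the run):
1. the bar's thin end is through the eye of the levelling foot, its tip at least 7 mm out of the far side (x of foot_eye in the frame of bar between 0.055 and 0.1 m and y of foot_eye in the frame of bar between -0.007 and 0.007 m and z of foot_eye in the frame of bar between 0.002 and 0.016 m), for 0.2 s.
2. with the bar in the eye, the bubble stands within 2 mm of midway between its lines (x of foot_eye in the frame of bar between 0.055 and 0.107 m and y of foot_eye in the frame of bar between -0.007 and 0.007 m and z of foot_eye in the frame of bar between 0.002 and 0.016 m and value of joint bubble between -0.002 and 0.002 m), for 0.5 s.
At the end, for the whole second after the job is handed in: Still pressing: fingers on the level with over 3 N, level on the shelf with over 5 N, flat and still; bubble within 2 mm of the middle; bar let go of, its thin end still right through the eye; foot not turning; fingers off bar and shelf (all of step 2 and contact force between the fingers and level above 3 N and contact force between level and shelf above 5 N and contact force between the fingers and bar below 0.2 N and contact force between the fingers and shelf below 0.5 N and angle between level's own z axis and vertical below 0.03 rad and linear speed of level below 0.01 m/s and angular speed of foot below 0.02 rad/s); the arm keeps its last pose, push and grip.
It fails at once if the level is pressed with more than 40 N (contact force between the fingers and level above 40 N).
It fails at once if the foot is turned with the fingers on it instead of the bar (contact force between the fingers and foot above 5 N).
It fails at once if the level is shifted more than 30 mm (distance of level from where it was at the start of the episode above 0.03 m).
It fails at once if another article is moved more than 40 mm (distance of any of lamp_carton, bulb_carton, pen_cup, torch, spotlight, work_lamp, screwdriver from where it was at the start of the episode above 0.04 m).
It also fails if it takes over 64 s, if anything falls off the work surface, if the arm or the gripper's body presses on something with over 40 N, if the wrist force passes 120 N, or if a joint passes its speed limit or range.

ROBOT

A 6-joint arm with a two-finger parallel gripper is mounted at the origin on the work surface. World frame = base frame: x ahead of the robot, y to its left, z up, the work surface at z = 0. Lengths are in m, angles in degrees, forces in N, time in s.
With the tool pointing down it reaches from about 0.375 to 0.9 m from the base axis. Payload 3.1 kg.
Tool frame: the origin (TCP) lies midway between the tips of the shut fingers; the grasp point (between the pads) lies 19 mm behind it; x points along the fingers, z is the direction in which the jaws open and shut, and the axes are right-handed (so a half turn about x gives the same grasp; the last joint's range is limited). The gripper opens to 87 mm and grips with 3 to 60 N. Pads are 19 mm wide; open, the fingers measure 117 mm over their backs; the gripper's body (75 mm by 190 mm) begins 51 mm behind the grasp point.
Start: joints at [61.335, 30.224, 82.088, -0, 67.689, -10.227], TCP at [0.198, 0.593, 0.223] pointing down, gripper open.
Joint ranges: [-176.69, 176.69], [-43.24, 126.21], [12.49, 139.97], [-82, 262], [0, 151.66], [-163.58, 163.58]. Speed limits (degrees/s): [159.86, 159.86, 180, 180, 180, 180].

INTERFACE

Orientations are given as a 3x3 rotation matrix whose columns are the frame's x, y, z axes.
In Python, from rig import * gives the robot as it stands.
- The arm moves only by the tool play_rows, never from a script. Its argument "rows" is a list that holds one entry, the list of rows, each a list of 7 numbers: the shift along the tool's x, y, z in m, then the turn, a rotation vector about the tool's x, y, z in degrees, then the finger opening in m, from 0 to 0.087. A call has 1 to 12 rows; each row is the pose to reach, as a shift and turn from the pose commanded when the call began, along the tool's axes at that moment; what a row does not reach only later rows make up. A row lasts 1/10 s, in which the tool goes at most 50 mm and 8.59 degrees, less where a joint would pass 70% of its speed; a pose out of reach is approached as far as the arm can. A call with a gripper value outside its range is refused whole. The fingers move at their own pace and stop on an object; the grip force is fixed at half the most. Time passes only in rows, so rows that repeat a pose let the fingers close. It gives the time, the measured TCP pose, the force and the opening at its end, in the units of the state.
- read_state(): the state, without advancing time (a new reading comes with each control period).
- capture(name): name is "scene" or "top"; returns a dict with "pixels" (400x640x3 uint8, red, green, blue), "intrinsics" (3x3 intrinsics, pixels), "rvec" (rotation vector, rad) and "tvec" (3), from world to camera coordinates, as OpenCV has them. Camera axes: x right, y down, z forward; pixel columns grow to the right and rows downward; lengths in m; the calibration is good to about 2 mm. A picture is of the moment at which its call begins. There is no depth.
- hand_in(): hands the job in, once; it reports no verdict.
Trained networks look in the newest picture that a camera, given by its name, has taken for a name from the list of things; names that differ only in an ending like _2 or _b are one class to them, and where a whole thing is asked for, a point or a joint stands for the part that bears it (a point fixed in the world has none). Each returns a list of dicts, best first, with "p" (0 to 1); they miss things now and then, are a little off and sometimes report something else, mostly with a low value. They report only what shows in the picture. A call takes as long as a camera call. They do not tell look-alikes from the thing itself.
- trace(camera, target): "mask" (400x640 bool, what is visible of it) and "at" ([column, row] in pixels, amid what is visible of it).
The state is a dict: "time_s": time; "joint_positions": joint angles; "qvel": joint speeds; "tau": joint torques, N m; "position": TCP position; "tcp_rot": TCP orientation; "force": force on the tool from outside, world axes, zero at the start; "moment": the same for the moment, N m; "opening": opening from 0.0 (shut) to 1.0 (fully open).
Only numpy, scipy, OpenCV 4.12 (cv2) and the standard library are available. Lean on these libraries where they do the work, as an engineer would, in place of code of your own. Each camera call takes 0.05 s, during which the arm holds its last target.

## Working session

There is one attempt and no reset: what is moved stays moved. The work goes in short steps, Python scripts to look and compute and a tool call to move; the robot and the scene stay as the last step left them, time stands still between calls to the robot, and variables do not carry over. Pictures are saved under pics/ and viewed, and the job is handed in when it is done.

Besides the shell and the picture viewer there is one more tool, called as name([rows], argument=value, ...), one row to a line, values as JSON. play_rows: Moves the arm, as the interface text tells. Its arguments: {"type":"object","properties":{"rows":{"type":"array"}},"required":["rows"]}

```bash
ls; mkdir -p pics
cat > h.py <<'E'
from rig import *
import numpy as np, cv2
def cap(n,f):
    c=capture(n); cv2.imwrite('pics/'+f+'.png',c['pixels'][:,:,::-1]); return c
def cam(c):
    R=cv2.Rodrigues(np.array(c['rvec'],float))[0]; t=np.array(c['tvec'],float).ravel(); return np.array(c['intrinsics'],float),R,t
def ray(c,uv,z):
    K,R,t=cam(c); d=R.T@np.linalg.inv(K)@np.array([uv[0],uv[1],1.]); o=-R.T@t
    return o+d*(z-o[2])/d[2]
def proj(c,P):
    K,R,t=cam(c); p=(R@np.atleast_2d(P).T).T+t; q=(K@p.T).T; return q[:,:2]/q[:,2:]
E
python3 - <<'E'
from h import *
a=cap('scene','s0');b=cap('top','t0')
s=read_state()
for k in s: print(k,np.round(s[k],3).tolist())
for c in(a,b):
    K,R,t=cam(c);print(K.tolist(),(-R.T@t).round(3),R.round(2).tolist())
for cn,c in(('scene',a),('top',b)):
    for n in('foot','foot_eye','bar','bar_tip','level','bubble','shelf'):
        print(cn,n,[(round(d['p'],2),np.round(d['at'],1).tolist(),int(d['mask'].sum())) for d in trace(cn,n)])
E
```

```text
pics
time_s 0.1
joint_positions [61.337, 30.275, 82.15, -0.002, 67.69, -10.228]
qvel [-0.046, -0.105, -0.167, -0.062, 0.063, -0.019]
tau [0.0, -44.099, -17.715, 0.063, 0.053, -0.0]
position [0.197, 0.592, 0.222]
tcp_rot [[-0.001, -0.949, 0.316], [-0.002, 0.316, 0.949], [-1.0, 0.0, -0.002]]
force [-0.374, 0.185, 0.121]
moment [-0.017, -0.018, -0.005]
opening 1.0
[[389.58393721329946, 0.0, 319.39787136230336], [0.0, 389.58393721329946, 196.98113819946963], [0.0, 0.0, 1.0]] [1.335 0.161 0.622] [[-0.2, 0.98, 0.02], [0.53, 0.12, -0.84], [-0.83, -0.15, -0.54]]
[[393.22771953839873, 0.0, 324.8208040995485], [0.0, 393.22771953839873, 200.79184476309942], [0.0, 0.0, 1.0]] [0.38  0.002 1.335] [[0.02, -1.0, -0.01], [-0.99, -0.02, -0.12], [0.12, 0.01, -0.99]]
scene foot [(0.64, [241.4, 198.4], 351), (0.21, [474.1, 205.6], 3156)]
scene foot_eye [(0.71, [241.1, 199.0], 403), (0.43, [316.2, 232.3], 5138)]
scene bar [(0.57, [189.2, 195.6], 245)]
scene bar_tip [(0.54, [190.2, 196.7], 204), (0.39, [332.2, 269.7], 1149)]
scene level [(0.91, [226.8, 164.8], 887), (0.68, [317.8, 222.8], 1829)]
scene bubble []
scene shelf [(0.98, [316.7, 231.8], 5234), (0.44, [269.0, 186.4], 195), (0.39, [367.5, 204.6], 1349)]
top foot [(0.66, [443.2, 217.9], 271), (0.44, [300.8, 131.4], 1015), (0.23, [374.0, 250.8], 243)]
top foot_eye [(0.55, [391.4, 200.4], 104)]
top bar [(0.78, [443.4, 216.2], 268)]
top bar_tip [(0.72, [333.0, 211.8], 456), (0.47, [390.4, 200.4], 108)]
top level [(0.74, [430.9, 284.9], 727), (0.65, [325.5, 176.5], 670)]
top bubble [(0.31, [288.9, 200.7], 778)]
top shelf [(0.63, [329.4, 192.9], 4794)]
```

View pics/s0.png

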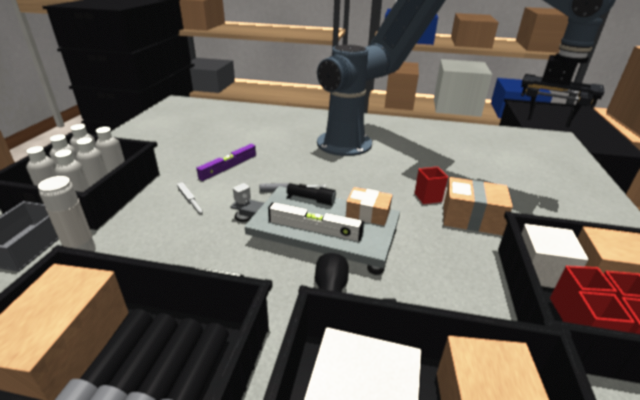

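View pics/t0.png

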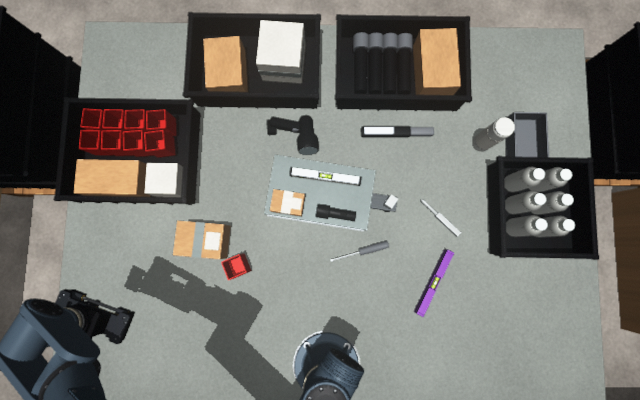

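Run:
```python
import cv2
a=cv2.imread('pics/t0.png')
cv2.imwrite('pics/t0z.png',cv2.resize(a[130:270,240:480],None,fx=3.33,fy=3.33,interpolation=cv2.INTER_CUBIC))
a=cv2.imread('pics/s0.png')
cv2.imwrite('pics/s0z.png',cv2.resize(a[140:270,160:400],None,fx=3.33,fy=3.33,interpolation=cv2.INTER_CUBIC))
```

```text
(no output)
```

View pics/t0z.png

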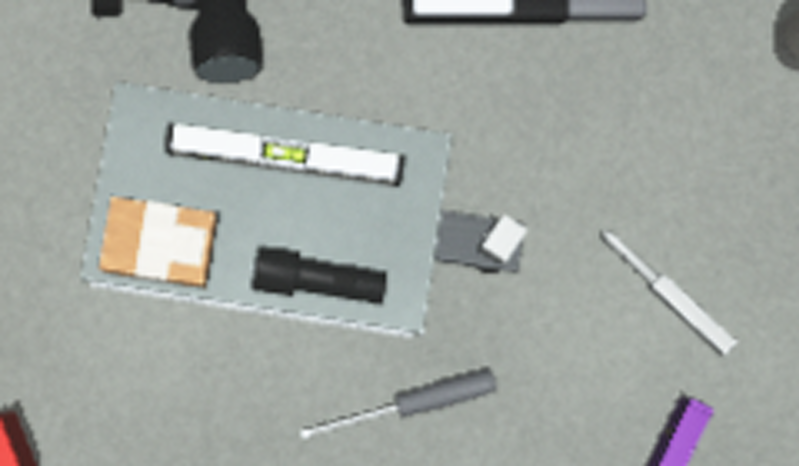

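View pics/s0z.png

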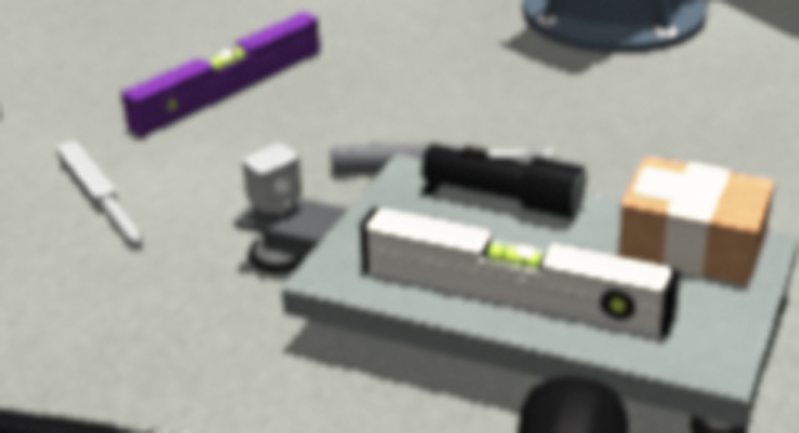

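The top view shows the bar at about (443,216) with its tip up-left at (421,200), and the foot head at (391,200), its short axis running down-right. The level with its white top is at (325,176). The purple one at (434,283) is the look-alike. Next I'll measure.

Run:
```python
from h import *
b=cap('top','t1'); a=cap('scene','s1')
def rect(c,m,z,name):
    cs,_=cv2.findContours(m.astype(np.uint8),cv2.RETR_EXTERNAL,cv2.CHAIN_APPROX_NONE)
    k=max(cs,key=cv2.contourArea)[:,0].astype(float)
    P=np.array([ray(c,p,z)[:2] for p in k])
    (cx,cy),(w,h),an=cv2.minAreaRect((P*1000).astype(np.float32))
    print(name,'c',round(cx,1),round(cy,1),'wh',round(w,1),round(h,1),'ang',round(an,1),'n',int(m.sum()))
for n,z in(('bar',.018),('foot_eye',.094),('foot',.094),('level',.098),('shelf',.056)):
    for d in trace('top',n)[:2]:
        rect(b,d['mask'],z,n+' p%.2f'%d['p'])
# bright head
im=cv2.cvtColor(b['pixels'],cv2.COLOR_RGB2GRAY)
print(im[192:214,380:402])
```

```text
foot_eye p0.66 c 528.6 -193.2 wh 26.8 38.7 ang 45.7 n 102
foot p0.50 c 529.4 -194.0 wh 26.8 40.9 ang 45.7 n 101
level p0.89 c 604.6 14.6 wh 233.1 35.4 ang 83.5 n 699
level p0.62 c 280.3 -327.1 wh 34.7 219.6 ang 63.5 n 767
shelf p0.77 c 553.0 -9.0 wh 423.2 208.6 ang 81.6 n 4781
shelf p0.22 c 485.3 -361.3 wh 156.1 18.7 ang 44.8 n 228
[[164 164 161 161 164 165 166 166 167 167 167 165 167 167 168 169 169 167
  166 161 162 170]
 [167 162 159 161 166 170 168 167 167 169 168 168 165 167 169 167 169 168
  165 163 162 166]
 [126 121 125 142 150 164 167 137 156 168 167 191 181 171 171 168 170 168
  165 160 160 162]
 [112 108 112 123 126 131 137 110 102 124 181 228 225 196 171 167 169 168
  166 161 164 164]
 [116 116 114 116 116 115 117 111  81 131 221 239 237 231 201 148 139 162
  165 165 165 164]
 [120 120 120 119 119 116 115  93  94 207 238 239 238 237 231 207 169 151
  162 167 167 163]
 [119 121 120 120 119 121 105  81 165 233 240 238 238 237 237 234 229 207
  180 171 165 163]
 [118 118 118 118 118 111 101 141 224 239 239 238 238 238 237 236 238 224
  187 172 169 169]
 [120 120 117 118 107 
[... 580 characters left out ...]
5 238 233 178 125 123 126 157
  170 169 169 172]
 [120 120 120 119 119 110  96  91  92 126 182 233 209 143 119 133 152 167
  171 169 171 171]
 [122 126 124 121 121 121 116 113  87  79 107 172 154 123 117 127 162 174
  174 171 171 172]
 [ 82  86  87 100 112 122 123 124 115 111 112 123 122 120 120 118 160 173
  172 170 172 172]
 [143 144 122  85  68  74  75  79  83  89 106 116 121 122 124 123 156 167
  168 169 170 170]
 [166 168 158 148  98  54  50  52  56  82 138 140 130 118 103 123 157 166
  168 168 167 171]
 [167 169 166 166 151 142 146 148 147 150 165 164 158 153 153 161 165 167
  168 169 164 168]
 [171 170 168 169 167 165 169 171 167 171 169 167 166 169 170 172 167 169
  167 168 164 165]]
```

```bash
cat > fit.py <<'E'
from h import *
from scipy.optimize import minimize
def fitpoly(c,gray,poly,z,x0,win,lo,hi):
    """poly: Nx2 local metres; z: height(s); returns x,y,ang"""
    u0,v0,u1,v1=win; S=8
    w=np.clip((gray[v0:v1,u0:u1].astype(float)-lo)/(hi-lo),0,1)
    poly3=np.c_[poly,np.full(len(poly),z) if np.isscalar(z) else z]
    def f(p):
        cs,sn=np.cos(p[2]),np.sin(p[2])
        W=poly3.copy(); W[:,0]=p[0]+cs*poly3[:,0]-sn*poly3[:,1]; W[:,1]=p[1]+sn*poly3[:,0]+cs*poly3[:,1]
        q=proj(c,W)-[u0-.5,v0-.5]
        m=np.zeros(((v1-v0)*S,(u1-u0)*S),np.uint8)
        cv2.fillPoly(m,[np.round((q*S-.5)*16).astype(np.int32)],255,cv2.LINE_AA,4)
        r=cv2.resize(m,(u1-u0,v1-v0),interpolation=cv2.INTER_AREA)/255.
        return ((cv2.GaussianBlur(r,(3,3),.5)-w)**2).sum()
    best=None
    for da in(-.3,-.1,.1,.3):
        x=np.array(x0)+[0,0,da]
        sim=np.array([x]+[x+d for d in np.diag([.006,.006,.15])])
        r=minimize(f,x,method='Nelder-Mead',options=dict(initial_simplex=sim,xatol=1e-5,fatol=1e-4,maxiter=400))
        if best is None or r.fun<best.fun: best=r
    return best.x,best.fun
def rectp(l,w): return np.array([[l,w],[-l,w],[-l,-w],[l,-w]])/2
BARP=np.array([[-.05,-.009],[.05,-.009],[.05,-.006],[.12,-.003],[.12,.003],[.05,.006],[.05,.009],[-.05,.009]])
BARZ=np.array([.018,.018,.018,.009,.009,.018,.018,.018])
E
python3 - <<'E'
from fit import *
b=cap('top','t2'); g=cv2.cvtColor(b['pixels'],cv2.COLOR_RGB2GRAY)
for lo,hi in((170,239),(150,239),(190,239)):
    print('head',np.round(fitpoly(b,g,rectp(.026,.036),.094,[.529,-.193,.85],(380,188,404,214),lo,hi),4))
print(g[195:240,415:466:1][::3,::2])
for lo,hi in((175,235),(185,235),(195,235)):
    x,fv=fitpoly(b,g,BARP,np.array([.014]*8),[.485,-.361,.83],(414,194,468,242),lo,hi)
    print('bar',np.round(x,4),np.round(fv,2))
E
```

```text
Traceback (most recent call last):
ValueError: setting an array element with a sequence. The requested array has an inhomogeneous shape after 1 dimensions. The detected shape was (2,) + inhomogeneous part.
```

Run:
```python
from fit import *
b=cap('top','t2'); g=cv2.cvtColor(b['pixels'],cv2.COLOR_RGB2GRAY)
for lo,hi in((170,239),(150,239),(190,239)):
    x,fv=fitpoly(b,g,rectp(.026,.036),.094,[.529,-.193,.85],(380,188,404,214),lo,hi)
    print('head',np.round(x,4),round(fv,2))
print(g[195:240,415:466:1][::3,::2])
for lo,hi in((175,235),(185,235),(195,235)):
    x,fv=fitpoly(b,g,BARP,np.array([.014]*8),[.485,-.361,.83],(414,194,468,242),lo,hi)
    print('bar',np.round(x,4),np.round(fv,2))
```

```text
head [ 0.5297 -0.1981  0.9687] 1.41
head [ 0.5297 -0.1982  0.9693] 13.23
head [ 0.5297 -0.198   0.9704] 3.02
[[166 165 170 168 172 168 167 168 167 170 169 167 165 167 163 166 170 165
  169 165 167 166 168 167 165 166]
 [165 167 166 168 165 168 170 170 171 172 167 167 167 173 166 165 170 166
  164 162 163 162 162 164 162 162]
 [167 169 165 118 231 196 173 173 170 168 167 169 171 169 169 167 167 167
  168 168 165 162 165 167 166 164]
 [168 169 166 167 122 196 225 168 169 170 169 167 169 168 168 166 167 166
  168 166 169 165 165 165 163 162]
 [170 164 172 171 171 169 115 223 190 164 173 166 164 170 169 168 166 174
  169 160 164 167 162 166 160 161]
 [173 172 169 168 173 173 170 161 177 218 159 174 170 165 170 167 169 167
  166 166 165 169 167 162 164 168]
 [170 169 166 171 168 167 169 174 173 132 206 178 220 178 171 167 164 166
  166 167 164 165 170 165 167 167]
 [170 174 171 171 172 174 172 173 176 169  92 232 233 228 209 172 170 169
  167 167 166 169 166 169 167 166]
 [172 171 171 170 168 173 174 175 167 174 174 140 155 235 230 230 181 167
  171 165 168 168 169 167 167 162]
 [173 175 175 171 172 171 167 171 171 172 171 176 171 101 225 232 227 220
  160 164 168 168 166 167 165 166]
 [173 173 171 176 173 170 174 181 175 171 169 172 175 173 160 138 234 229
  229 194 168 171 170 169 171 169]
 [174 170 172 171 169 172 171 173 173 170 173 171 172 170 172 168 124 190
  232 226 222 186 171 169 170 165]
 [174 170 169 175 174 173 170 174 173 174 176 173 170 171 169 170 170 159
  115 228 229 226 207 161 168 169]
 [172 175 174 174 171 174 172 176 169 173 173 175 170 171 168 163 166 172
  174 138 151 231 193 168 167 170]
 [175 176 172 175 173 172 172 172 172 167 168 171 173 172 170 164 164 170
  166 172 164 160 169 166 164 171]]
bar [ 0.4644 -0.402   0.8269] 25.07
bar [ 0.4644 -0.4018  0.8274] 32.46
bar [ 0.4652 -0.4008  0.8265] 41.03
```

```bash
cat >> fit.py <<'E'
def rel(p0,a0,p1,a1):
    d=np.array(p1)-np.array(p0); a=np.radians(a0)
    return np.round([-d[2],-np.sin(a)*d[0]+np.cos(a)*d[1],np.cos(a)*d[0]+np.sin(a)*d[1],a0-a1],4).tolist()
E
python3 - <<'E'
from fit import *
b=cap('top','t3');g=b['pixels'][:,:,::-1].copy()
def ov(x,poly,z):
    c,s=np.cos(x[2]),np.sin(x[2]);W=np.c_[x[0]+c*poly[:,0]-s*poly[:,1],x[1]+s*poly[:,0]+c*poly[:,1],np.full(len(poly),z)]
    return proj(b,W)
u0,v0,F=375,180,8
im=cv2.resize(g[v0:v0+65,u0:u0+95],None,fx=F,fy=F,interpolation=cv2.INTER_NEAREST)
for x,p,z in(((.4644,-.402,.827),BARP,.014),((.5297,-.198,.969),rectp(.026,.036),.094)):
    q=((ov(x,p,z)-[u0-.5,v0-.5])*F).astype(np.int32); cv2.polylines(im,[q],True,(0,0,255),1)
cv2.imwrite('pics/ov.png',im)
P0=[.198,.593,.223];A0=71.56
print(rel(P0,A0,[.45,.30,.22],20), rel(P0,A0,[.52,0,.22],0),rel(P0,A0,[.47,-.396,.12],-42.6))
E
```

```text
[0.003, -0.3317, -0.1982, 51.56] [0.003, -0.493, -0.4607, 71.56] [0.103, -0.5709, -0.8522, 114.16]
```

View pics/ov.png

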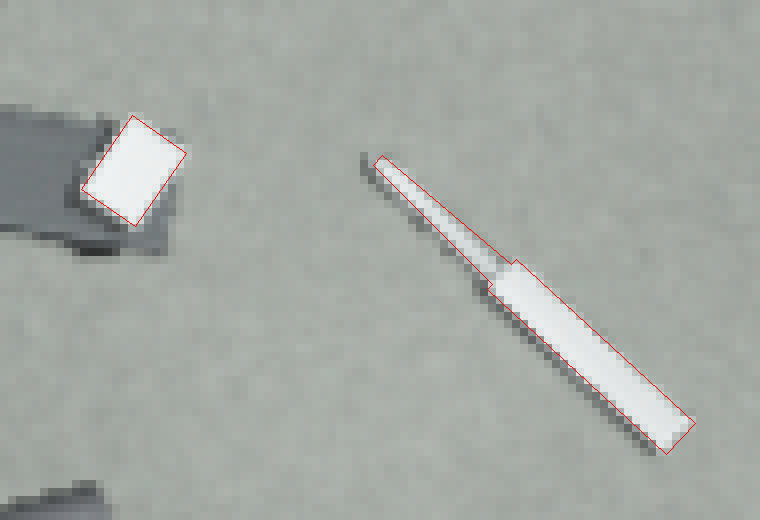

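The overlay matches both the bar and the head within a pixel. The eye is at about (0.530,-0.198) heading 55.5°, and the bar is at (0.464,-0.402) heading 47.4°. Moving above the bar.

play_rows([
  [[0.003,-0.166,-0.1,20,0,0,0.06],[0.003,-0.332,-0.198,51.6,0,0,0.06],[0.003,-0.332,-0.198,51.6,0,0,0.06],[0.003,-0.332,-0.198,51.6,0,0,0.06],[0.003,-0.332,-0.198,51.6,0,0,0.06],[0.003,-0.332,-0.198,51.6,0,0,0.06],[0.003,-0.332,-0.198,51.6,0,0,0.06],[0.003,-0.4,-0.31,60,0,0,0.06],[0.003,-0.493,-0.46,71.6,0,0,0.06],[0.003,-0.493,-0.46,71.6,0,0,0.06],[0.003,-0.493,-0.46,71.6,0,0,0.06],[0.003,-0.493,-0.46,71.6,0,0,0.06]],
])

```text
time_s: 2.5
position: [0.4961, 0.0857, 0.2199]
tcp_rot: [[0.001, 0.001, 1.0], [0.0, 1.0, -0.001], [-1.0, 0.0, 0.001]]
force: [1.2, 0.5, 0.9]
opening: 0.686
```

```bash
cat > st.py <<'E'
from fit import *
s=read_state();R=np.array(s['tcp_rot'])
print('t',s['time_s'],'p',np.round(s['position'],4),'a',round(np.degrees(np.arctan2(R[1,2],R[0,2])),2),'xax',R[:,0].round(3),'F',np.round(s['force'],2),'M',np.round(s['moment'],2),'op',round(s['opening']*.087,4),'J',np.round(s['joint_positions'],1))
E
python3 st.py
```

```text
t 2.5 p [0.4961 0.0857 0.2199] a -0.04 xax [ 0.001  0.    -1.   ] F [1.24 0.52 0.94] M [-0.04  0.04  0.03] op 0.0597 J [-2.9 21.1 99.5  0.  59.4 -2.9]
```

play_rows([
  [[0,0,0,0,0,0,0.06],[0,0,0,0,0,0,0.06]],
])

```text
time_s: 2.7
position: [0.496, 0.0866, 0.2196]
tcp_rot: [[-0.0, 0.004, 1.0], [0.001, 1.0, -0.004], [-1.0, 0.001, -0.0]]
force: [-0.4, 0.4, 0.5]
opening: 0.691
```

```bash
python3 st.py;python3 - <<'E'
from fit import *
p=read_state()['position']
print(rel(p,0,[.47,-.396,.12],-42.6),rel(p,0,[.47,-.396,.05],-42.6))
E
```

```text
t 2.7 p [0.496  0.0866 0.2196] a -0.24 xax [-0.     0.001 -1.   ] F [-0.39  0.42  0.47] M [-0.04  0.09  0.01] op 0.0601 J [-2.9 21.1 99.5  0.  59.4 -2.6]
[0.0996, -0.4826, -0.026, 42.6] [0.1696, -0.4826, -0.026, 42.6]
```

play_rows([
  [[0,-0.25,0,20,0,0,0.06],[0,-0.25,0,25,0,0,0.06],[0,-0.25,0,30,0,0,0.06],[0,-0.25,0,35,0,0,0.06],[0,-0.25,0,42.6,0,0,0.06],[0.1,-0.483,-0.026,42.6,0,0,0.06],[0.1,-0.483,-0.026,42.6,0,0,0.06],[0.1,-0.483,-0.026,42.6,0,0,0.06],[0.1,-0.483,-0.026,42.6,0,0,0.06],[0.1,-0.483,-0.026,42.6,0,0,0.06],[0.1,-0.483,-0.026,42.6,0,0,0.06],[0.1,-0.483,-0.026,42.6,0,0,0.06]],
])

```text
time_s: 3.9
position: [0.4696, -0.3943, 0.1185]
tcp_rot: [[-0.001, 0.677, 0.736], [0.002, 0.736, -0.677], [-1.0, 0.001, -0.002]]
force: [0.3, 0.4, 0.3]
opening: 0.687
```

```bash
python3 st.py;python3 - <<'E'
from fit import *
p=read_state()['position']
print(rel(p,-42.6,[.47,-.396,.03],-42.6),rel(p,-42.6,[.47,-.396,.004],-42.6))
E
```

```text
t 3.9 p [ 0.4696 -0.3943  0.1185] a -42.64 xax [-0.001  0.002 -1.   ] F [0.3  0.38 0.31] M [-0.09  0.1   0.05] op 0.0598 J [-50.5  36.8  88.9   0.   54.5  -7.8]
[0.0885, -0.001, 0.0014, 0.0] [0.1145, -0.001, 0.0014, 0.0]
```

play_rows([
  [[0.045,-0.001,0.001,0,0,0,0.04],[0.09,-0.001,0.001,0,0,0,0.04],[0.105,-0.001,0.001,0,0,0,0.04],[0.114,-0.001,0.001,0,0,0,0.04],[0.114,-0.001,0.001,0,0,0,0.04]],
])

```text
time_s: 4.4
position: [0.4701, -0.3955, 0.0059]
tcp_rot: [[-0.0, 0.676, 0.737], [0.0, 0.737, -0.676], [-1.0, 0.0, -0.0]]
force: [0.5, 0.1, -0.1]
opening: 0.464
```

```bash
python3 st.py;python3 - <<'E'
from fit import *
b=cap('top','t4');cv2.imwrite('pics/t4z.png',cv2.resize(b['pixels'][180:250,380:480,::-1],None,fx=7,fy=7,interpolation=cv2.INTER_CUBIC))
E
```

```text
t 4.4 p [ 0.4701 -0.3955  0.0059] a -42.54 xax [-0.  0. -1.] F [ 0.49  0.1  -0.07] M [-0.11  0.13  0.  ] op 0.0404 J [-50.5  46.5  91.4   0.   42.1  -8. ]
```

View pics/t4z.png

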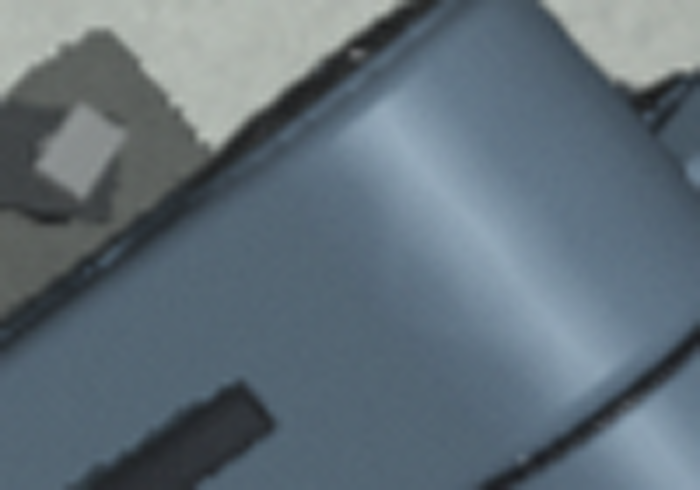

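The arm hides the bar from above, but the pose is right. Closing on the bar now.

play_rows([
  [[0.002,0,0,0,0,0,0.0],[0.002,0,0,0,0,0,0.0],[0.002,0,0,0,0,0,0.0],[0.002,0,0,0,0,0,0.0],[0.002,0,0,0,0,0,0.0]],
])

```text
time_s: 4.95
position: [0.4691, -0.3966, 0.0044]
tcp_rot: [[-0.0, 0.677, 0.736], [0.0, 0.736, -0.677], [-1.0, -0.0, -0.0]]
force: [-1.9, 0.8, 5.8]
opening: 0.204
```

```bash
python3 st.py
```

```text
t 4.95 p [ 0.4691 -0.3966  0.0044] a -42.65 xax [-0.  0. -1.] F [-1.95  0.81  5.84] M [ 0.19  0.45 -0.05] op 0.0178 J [-50.6  46.7  91.4  -0.   41.9  -8. ]
```

Run:
```python
from fit import *
p=read_state()['position']
print(rel(p,-42.6,[.4487,-.3158,.0715],-34.5))
```

```text
[-0.0671, 0.0457, -0.0698, -8.1]
```

play_rows([
  [[-0.015,0,0,0,0,0,0.0],[-0.045,0,0,0,0,0,0.0],[-0.067,0,0,0,0,0,0.0],[-0.067,0,0,0,0,0,0.0],[-0.067,0,0,0,0,0,0.0]],
])

```text
time_s: 5.45
position: [0.4694, -0.3967, 0.0708]
tcp_rot: [[0.0, 0.677, 0.736], [-0.001, 0.736, -0.677], [-1.0, -0.0, 0.001]]
force: [0.0, -0.5, -4.6]
opening: 0.201
```

```bash
python3 st.py;python3 - <<'E'
from fit import *
p=read_state()['position']
print(rel(p,-42.6,[.4487,-.3158,.0715],-34.5))
E
```

```text
t 5.45 p [ 0.4694 -0.3967  0.0708] a -42.64 xax [ 0.    -0.001 -1.   ] F [ 0.   -0.47 -4.62] M [-0.11  0.12 -0.02] op 0.0175 J [-50.6  40.8  90.3  -0.   48.9  -8. ]
[-0.0007, 0.0456, -0.07, -8.1]
```

play_rows([
  [[-0.001,0.023,-0.035,-4,0,0,0.0],[-0.001,0.046,-0.07,-8.1,0,0,0.0],[-0.001,0.046,-0.07,-8.1,0,0,0.0],[-0.001,0.046,-0.07,-8.1,0,0,0.0]],
])

```text
time_s: 5.85
position: [0.448, -0.3135, 0.0702]
tcp_rot: [[-0.003, 0.566, 0.824], [0.003, 0.824, -0.566], [-1.0, 0.001, -0.004]]
force: [0.9, -0.7, -3.1]
opening: 0.204
```

```bash
python3 st.py
python3 - <<'E'
from fit import *
b=cap('top','t5');a=cap('scene','s5')
A=cv2.resize(b['pixels'][180:250,370:460,::-1],None,fx=7,fy=7,interpolation=cv2.INTER_CUBIC)
cv2.imwrite('pics/t5z.png',A)
cv2.imwrite('pics/s5z.png',cv2.resize(a['pixels'][160:240,150:260,::-1],None,fx=7,fy=7,interpolation=cv2.INTER_CUBIC))
h=np.array([.5664,.8241,0]);s=np.array(read_state()['position'])
for c in(b,a):print(proj(c,[s+h*.1128+[0,0,.0046],[.5297,-.198,.076]]).round(1).tolist())
E
```

```text
t 5.85 p [ 0.448  -0.3135  0.0702] a -34.48 xax [-0.003  0.003 -1.   ] F [ 0.91 -0.67 -3.11] M [-0.16  0.06  0.  ] op 0.0177 J [-46.7  37.3 100.3  -0.   42.6 -12.2]
[[398.2, 206.7], [390.4, 201.6]]
[[234.2, 188.8], [241.0, 193.0]]
```

View pics/t5z.png

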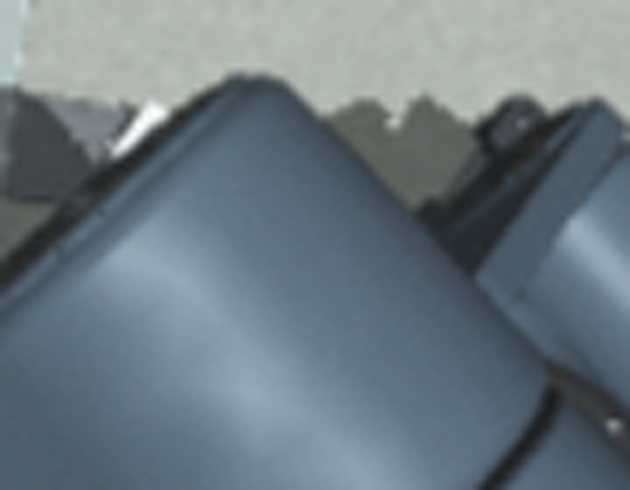

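View pics/s5z.png

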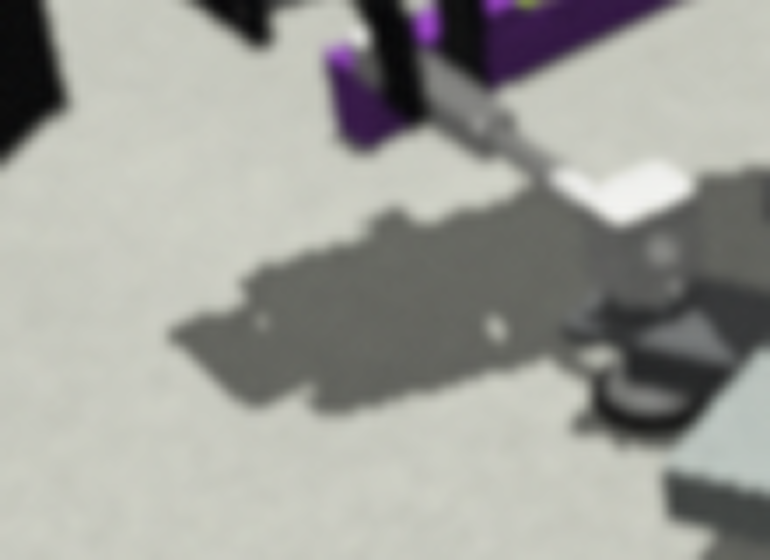

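The scene view shows the tip at (234,188), right in front of the near mouth, and the far mouth at (244,195). Both match the projections. The bar needs to move 2 mm sideways and 1 mm up, then go in.

play_rows([
  [[-0.001,0,0.002,0,0,0,0.0],[-0.001,0,0.002,0,0,0,0.0],[-0.001,0.0,0.002,0,0,0,0.0]],
])

```text
time_s: 6.25
position: [0.451, -0.3173, 0.0726]
tcp_rot: [[0.0, 0.568, 0.823], [-0.0, 0.823, -0.568], [-1.0, -0.0, 0.001]]
force: [0.5, 0.2, -3.5]
opening: 0.2
```

```bash
python3 st.py
python3 - <<'E'
from fit import *
print(rel(read_state()['position'],-34.5,[.4964,-.2465,.0714],-34.5))
E
```

```text
t 6.25 p [ 0.451  -0.3173  0.0726] a -34.58 xax [ 0. -0. -1.] F [ 0.54  0.2  -3.47] M [-0.12  0.1   0.01] op 0.0174 J [-46.7  37.3  99.7  -0.   43.  -12.2]
[0.0012, 0.0841, -0.0027, 0.0]
```

play_rows([
  [[0.001,0.0,-0.0025,0,0,0,0.0],[0.001,0.006,-0.0025,0,0,0,0.0],[0.001,0.012,-0.0025,0,0,0,0.0],[0.001,0.018,-0.0025,0,0,0,0.0],[0.001,0.024,-0.0025,0,0,0,0.0],[0.001,0.03,-0.0025,0,0,0,0.0],[0.001,0.03,-0.0025,0,0,0,0.0]],
])

```text
time_s: 6.95
position: [0.4661, -0.2894, 0.0716]
tcp_rot: [[-0.0, 0.566, 0.824], [0.0, 0.824, -0.566], [-1.0, 0.0, -0.0]]
force: [0.0, 0.4, -3.7]
opening: 0.206
```

```bash
python3 st.py
python3 - <<'E'
from fit import *
print(rel(read_state()['position'],-34.5,[.4964,-.2465,.0714],-34.5))
a=cap('scene','s6')
cv2.imwrite('pics/s6z.png',cv2.resize(a['pixels'][160:240,180:290,::-1],None,fx=7,fy=7,interpolation=cv2.INTER_CUBIC))
E
```

```text
t 6.95 p [ 0.4661 -0.2894  0.0716] a -34.46 xax [-0.  0. -1.] F [ 0.03  0.4  -3.72] M [-0.12  0.12 -0.05] op 0.0179 J [-43.5  37.2 100.1   0.   42.7  -9.1]
[0.0002, 0.0525, 0.0006, 0.0]
```

View pics/s6z.png

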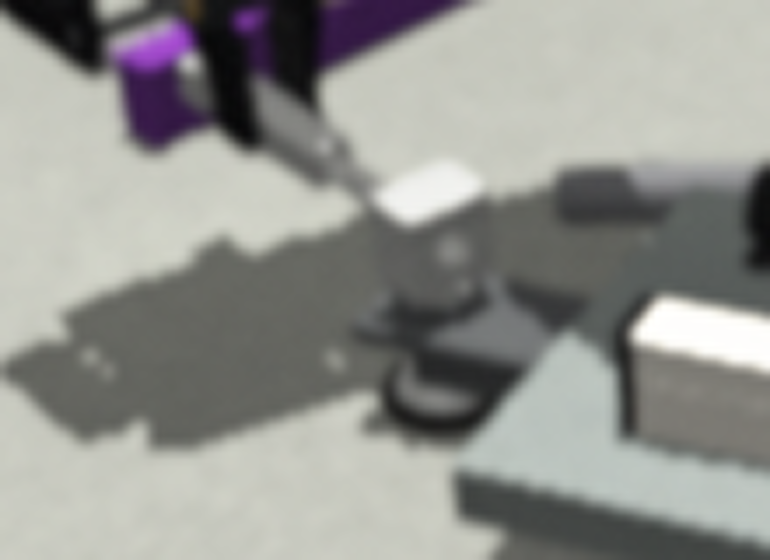

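The tip is now behind the head at zoom (375,190), with no contact force. Pushing it the rest of the way in.

play_rows([
  [[0,0.008,0,0,0,0,0.0],[0,0.016,0,0,0,0,0.0],[0,0.023,0,0,0,0,0.0],[0,0.03,0,0,0,0,0.0],[0,0.03,0,0,0,0,0.0]],
])

```text
time_s: 7.5
position: [0.4831, -0.2646, 0.0716]
tcp_rot: [[-0.0, 0.566, 0.825], [0.0, 0.825, -0.566], [-1.0, 0.0, -0.0]]
force: [-0.2, -0.1, -2.8]
opening: 0.203
```

```bash
python3 st.py
python3 - <<'E'
from fit import *
print(rel(read_state()['position'],-34.5,[.4964,-.2465,.0714],-34.5))
a=cap('scene','s7')
cv2.imwrite('pics/s7z.png',cv2.resize(a['pixels'][160:240,180:290,::-1],None,fx=7,fy=7,interpolation=cv2.INTER_CUBIC))
E
```

```text
t 7.5 p [ 0.4831 -0.2646  0.0716] a -34.46 xax [-0.  0. -1.] F [-0.23 -0.06 -2.82] M [-0.1   0.13  0.01] op 0.0177 J [-40.3  37.3  99.8   0.   42.9  -5.9]
[0.0002, 0.0225, 0.0006, 0.0]
```

View pics/s7z.png

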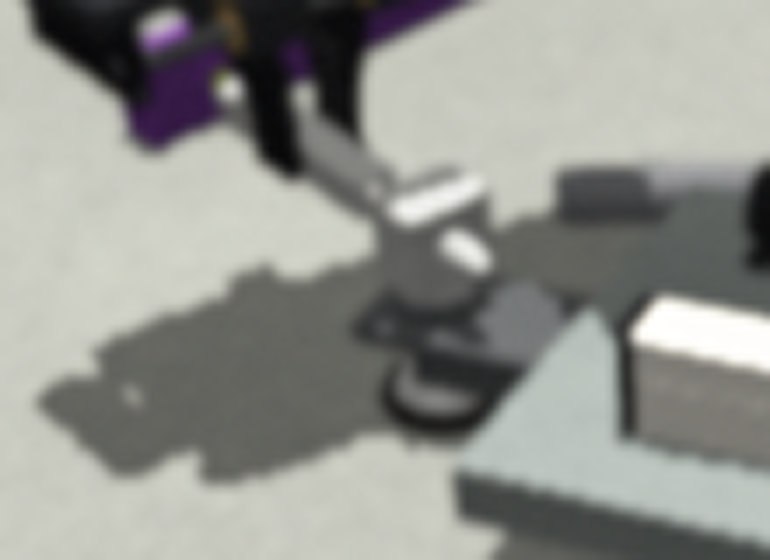

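The tip shows out of the far mouth at zoom (470,250). Advancing to about 5 mm short of the shoulder.

play_rows([
  [[0,0.007,0,0,0,0,0.0],[0,0.014,0,0,0,0,0.0],[0,0.02,0,0,0,0,0.0],[0,0.02,0,0,0,0,0.0],[0,0.02,0,0,0,0,0.0]],
])

```text
time_s: 8.05
position: [0.4941, -0.2491, 0.0716]
tcp_rot: [[-0.0, 0.566, 0.824], [-0.0, 0.824, -0.566], [-1.0, -0.0, -0.0]]
force: [-0.1, 0.0, -2.9]
opening: 0.2
```

```bash
python3 st.py
python3 - <<'E'
from fit import *
a=cap('scene','s8');b=cap('top','t8')
cv2.imwrite('pics/s8z.png',cv2.resize(a['pixels'][160:240,180:290,::-1],None,fx=7,fy=7,interpolation=cv2.INTER_CUBIC))
cv2.imwrite('pics/t8z.png',cv2.resize(b['pixels'][150:215,280:370,::-1],None,fx=8,fy=8,interpolation=cv2.INTER_CUBIC))
E
```

```text
t 8.05 p [ 0.4941 -0.2491  0.0716] a -34.5 xax [-0. -0. -1.] F [-0.09  0.05 -2.94] M [-0.15  0.13  0.03] op 0.0174 J [-38.3  37.5  99.4  -0.   43.1  -3.8]
```

View pics/s8z.png

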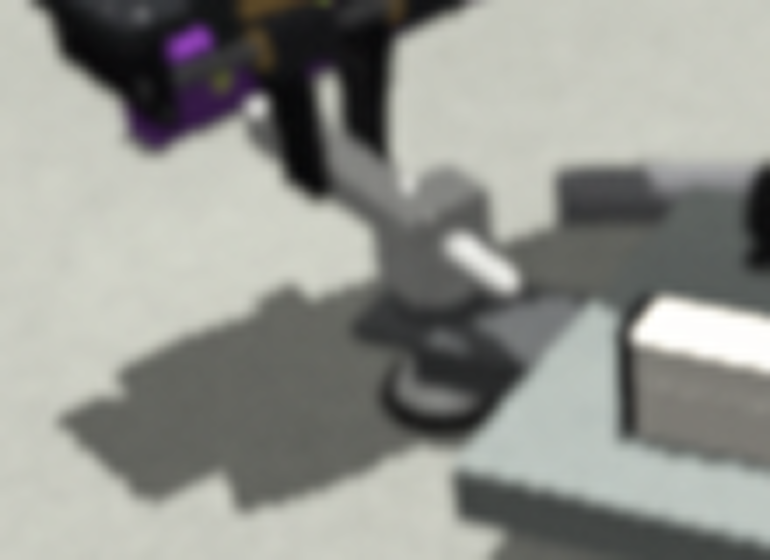

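View pics/t8z.png

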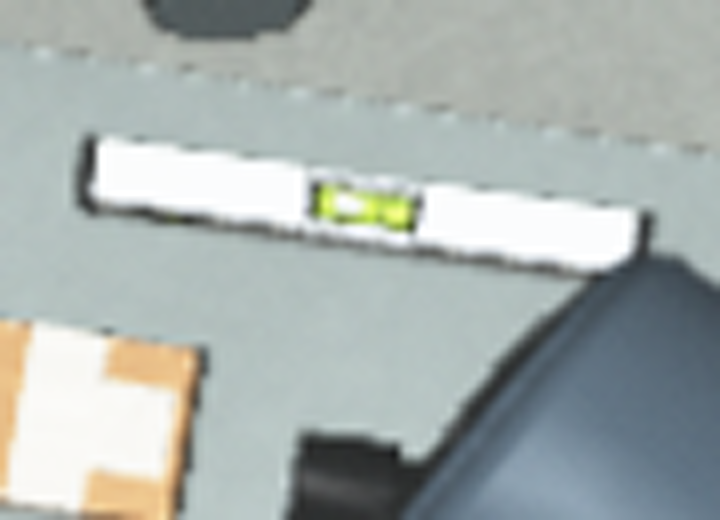

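The bar is well through the eye, with its tip at zoom (520,285). In the top view the bubble, at zoom (347,203), stands left of the window's middle at about (365,207), so it needs a clockwise turn. I'll measure the bubble with profiles.

```bash
cat > bub.py <<'E'
from fit import *
from scipy.ndimage import map_coordinates
def prof(c,cx,cy,ang,z=.095,lat=(-.002,0,.002)):
    xs=np.arange(-.034,.0341,.001); u=np.array([np.cos(ang),np.sin(ang)]);n=np.array([-u[1],u[0]])
    out=[]
    for l in lat:
        P=np.c_[cx+u[0]*xs+n[0]*l,cy+u[1]*xs+n[1]*l,np.full(len(xs),z)]
        q=proj(c,P); out.append([map_coordinates(c['pixels'][:,:,k].astype(float),[q[:,1],q[:,0]],order=1) for k in range(3)])
    return xs,np.mean(out,0)
E
python3 - <<'E'
from bub import *
b=cap('top','t9');a=cap('scene','s9')
g=cv2.cvtColor(b['pixels'],cv2.COLOR_RGB2GRAY)
x,f=fitpoly(b,g,rectp(.224,.024),.098,[.6046,.0146,np.radians(83.5)],(284,160,366,190),190,245); print(x,f)
for c in(b,a):
    xs,p=prof(c,*x)
    for i in range(0,len(xs),1): print(int(round(xs[i]*1e3)),p[:,i].astype(int).tolist(),end=' ')
    print()
E
```

```text
[0.60920634 0.01510084 1.4493739 ] 83.53668472700696
-34 [251, 252, 253] -33 [251, 252, 253] -32 [251, 252, 253] -31 [251, 252, 253] -30 [250, 251, 252] -29 [248, 250, 251] -28 [246, 248, 249] -27 [241, 244, 245] -26 [219, 223, 224] -25 [196, 200, 200] -24 [171, 176, 175] -23 [157, 164, 147] -22 [147, 158, 123] -21 [139, 154, 99] -20 [154, 171, 99] -19 [178, 196, 108] -18 [202, 220, 116] -17 [216, 235, 120] -16 [217, 236, 119] -15 [218, 237, 117] -14 [216, 236, 113] -13 [212, 234, 109] -12 [209, 231, 105] -11 [205, 229, 103] -10 [199, 224, 101] -9 [194, 221, 98] -8 [189, 217, 96] -7 [195, 222, 98] -6 [204, 229, 102] -5 [213, 235, 105] -4 [217, 238, 116] -3 [220, 238, 134] -2 [222, 239, 152] -1 [225, 239, 171] 0 [228, 240, 189] 1 [232, 240, 206] 2 [235, 241, 221] 3 [236, 241, 224] 4 [236, 242, 226] 5 [237, 242, 228] 6 [237, 242, 228] 7 [236, 241, 226] 8 [236, 241, 226] 9 [233, 241, 211] 10 [229, 239, 185] 11 [224, 237, 159] 12 [219, 235, 138] 13 [212, 232, 124] 14 [206, 229, 111] 15 [194, 220, 97] 16 [165, 187, 88] 17 [134, 154, 78] 18 [108, 124, 72] 19 [124, 137, 103] 20 [150, 160, 1
[... 896 characters left out ...]
7, 164] -2 [240, 248, 173] -1 [242, 248, 185] 0 [243, 249, 201] 1 [245, 249, 214] 2 [247, 249, 223] 3 [248, 250, 231] 4 [249, 250, 237] 5 [250, 250, 240] 6 [250, 250, 241] 7 [249, 250, 240] 8 [249, 250, 238] 9 [248, 250, 234] 10 [247, 250, 229] 11 [246, 249, 218] 12 [243, 249, 201] 13 [239, 247, 183] 14 [235, 245, 168] 15 [228, 241, 154] 16 [220, 234, 146] 17 [208, 222, 145] 18 [196, 209, 147] 19 [195, 204, 160] 20 [202, 206, 180] 21 [216, 216, 203] 22 [232, 231, 223] 23 [245, 243, 240] 24 [250, 249, 247] 25 [253, 252, 250] 26 [253, 253, 251] 27 [253, 253, 251] 28 [254, 253, 251] 29 [253, 253, 251] 30 [253, 253, 251] 31 [253, 253, 251] 32 [253, 253, 251] 33 [253, 253, 251] 34 [254, 253, 251]
```

Run:
```python
from fit import *
E=np.array([.5297,-.198]);r=.0623
def pt(t): t=np.radians(t); return np.r_[E-r*np.array([np.cos(t),np.sin(t)]),.0714]
for d in range(0,66,5):
    print(d,np.round(rel(pt(55.5),-34.5,pt(55.5-d),-34.5-d),4).tolist())
```

```text
0 [-0.0, 0.0, 0.0, 0.0]
5 [-0.0, 0.0002, -0.0054, 5.0]
10 [-0.0, 0.0009, -0.0108, 10.0]
15 [-0.0, 0.0021, -0.0161, 15.0]
20 [-0.0, 0.0038, -0.0213, 20.0]
25 [-0.0, 0.0058, -0.0263, 25.0]
30 [-0.0, 0.0083, -0.0312, 30.0]
35 [-0.0, 0.0113, -0.0357, 35.0]
40 [-0.0, 0.0146, -0.04, 40.0]
45 [-0.0, 0.0182, -0.0441, 45.0]
50 [-0.0, 0.0223, -0.0477, 50.0]
55 [-0.0, 0.0266, -0.051, 55.0]
60 [-0.0, 0.0311, -0.054, 60.0]
65 [-0.0, 0.036, -0.0565, 65.0]
```

play_rows([
  [[0,0.0002,-0.0054,5,0,0,0.0],[0,0.0009,-0.0108,10,0,0,0.0],[0,0.0021,-0.0161,15,0,0,0.0],[0,0.0038,-0.0213,20,0,0,0.0],[0,0.0058,-0.0263,25,0,0,0.0],[0,0.0083,-0.0312,30,0,0,0.0],[0,0.0083,-0.0312,30,0,0,0.0]],
])

```text
time_s: 8.95
position: [0.4723, -0.2243, 0.0716]
tcp_rot: [[-0.001, 0.903, 0.431], [0.0, 0.431, -0.903], [-1.0, -0.001, -0.001]]
force: [-0.8, 0.8, -3.2]
opening: 0.203
```

```bash
python3 st.py
python3 - <<'E'
from bub import *
a=cap('scene','s10');b=cap('top','t10')
cv2.imwrite('pics/s10z.png',cv2.resize(a['pixels'][160:240,180:290,::-1],None,fx=7,fy=7,interpolation=cv2.INTER_CUBIC))
E
```

```text
t 8.95 p [ 0.4723 -0.2243  0.0716] a -64.49 xax [-0.001  0.    -1.   ] F [-0.82  0.83 -3.25] M [0.   0.39 0.17] op 0.0176 J [-37.6  36.  103.8  -0.   40.3  26.9]
```

View pics/s10z.png

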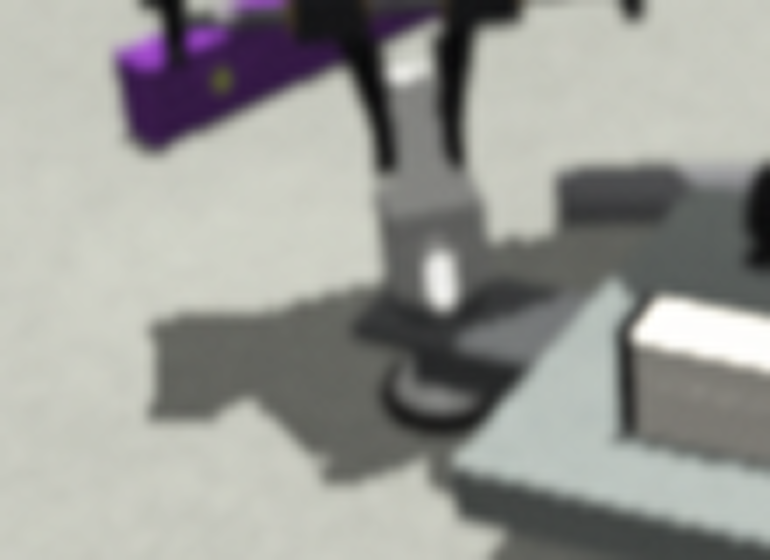

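The foot follows the bar; the head is now seen nearly end-on. Turning 25° more.

play_rows([
  [[0,0.0002,-0.0054,5,0,0,0.0],[0,0.0009,-0.0108,10,0,0,0.0],[0,0.0021,-0.0161,15,0,0,0.0],[0,0.0038,-0.0213,20,0,0,0.0],[0,0.0058,-0.0263,25,0,0,0.0],[0,0.0058,-0.0263,25,0,0,0.0],[0,0.0058,-0.0263,25,0,0,0.0],[0,0.0058,-0.0263,25,0,0,0.0],[0,0.0058,-0.0263,25,0,0,0.0],[0,0.0058,-0.0263,25,0,0,0.0],[0,0.0058,-0.0263,25,0,0,0.0],[0,0.0058,-0.0263,25,0,0,0.0]],
])

```text
time_s: 10.25
position: [0.4661, -0.1978, 0.0714]
tcp_rot: [[-0.002, 1.0, 0.009], [0.001, 0.009, -1.0], [-1.0, -0.002, -0.001]]
force: [-2.4, 4.0, -2.0]
opening: 0.209
```

```bash
python3 st.py
cat > mb.py <<'E'
import sys
from bub import *
n=sys.argv[1]
a=cap('scene','s'+n);b=cap('top','t'+n)
cv2.imwrite('pics/s%sz.png'%n,cv2.resize(a['pixels'][160:240,180:290,::-1],None,fx=7,fy=7,interpolation=cv2.INTER_CUBIC))
cv2.imwrite('pics/t%sz.png'%n,cv2.resize(b['pixels'][160:195,290:360,::-1],None,fx=10,fy=10,interpolation=cv2.INTER_CUBIC))
cv2.imwrite('pics/b%sz.png'%n,cv2.resize(a['pixels'][195:235,285:345,::-1],None,fx=12,fy=12,interpolation=cv2.INTER_CUBIC))
x=[.60920634,.01510084,1.4493739]
for nm,c in(('top',b),('scene',a)):
    xs,p=prof(c,*x); m=np.abs(xs)<.016; B=p[2]
    lo,hi=np.percentile(B[m],15),B[m].max(); h=(lo+hi)/2; i=np.where(m&(B>h))[0]
    sat=p[1]-0
    print(nm,'blue lo/hi',lo.round(),hi.round(),'half',(xs[i[0]]*1e3).round(1),(xs[i[-1]]*1e3).round(1),'bubble mid',np.round((xs[i[0]]+xs[i[-1]])*500,2))
    print(np.c_[np.round(xs*1e3),p[0],p[2]].astype(int)[8:60:1].ravel().tolist())
E
python3 mb.py 11
```

```text
t 10.25 p [ 0.4661 -0.1978  0.0714] a -89.49 xax [-0.002  0.001 -1.   ] F [-2.44  4.04 -2.  ] M [0.64 0.66 0.31] op 0.0181 J [-35.7  35.3 106.1   0.   38.7  53.8]
top blue lo/hi 105.0 228.0 half -5.0 6.0 bubble mid 0.5
[-26, 225, 230, -25, 207, 212, -24, 188, 193, -23, 171, 163, -22, 156, 132, -21, 142, 101, -20, 154, 98, -19, 178, 106, -18, 202, 115, -17, 216, 120, -16, 217, 119, -15, 218, 117, -14, 216, 114, -13, 212, 109, -12, 207, 105, -11, 203, 102, -10, 196, 103, -9, 189, 104, -8, 183, 106, -7, 192, 124, -6, 204, 148, -5, 217, 172, -4, 224, 191, -3, 229, 205, -2, 233, 219, -1, 236, 227, 0, 236, 226, 1, 237, 225, 2, 237, 224, 3, 232, 216, 4, 227, 207, 5, 221, 196, 6, 212, 169, 7, 203, 140, 8, 193, 113, 9, 195, 104, 10, 204, 107, 11, 213, 109, 12, 218, 110, 13, 213, 107, 14, 208, 104, 15, 200, 100, 16, 178, 93, 17, 153, 86, 18, 130, 80, 19, 135, 105, 20, 150, 138, 21, 166, 172, 22, 190, 199, 23, 213, 220, 24, 236, 240, 25, 249, 252]
scene blue lo/hi 142.0 240.0 half -5.0 7.0 bubble mid 1.0
[-26, 242, 235, -25, 224, 215, -24, 199, 188, -23, 169, 154, -22, 143, 121, -21, 133, 100, -20, 143, 93, -19, 163, 95, -18, 186, 107, -17, 207, 121, -16, 221, 133, -15, 229, 141, -14, 232, 146, -13, 231, 147, -12, 228, 145, -11, 222, 141, -10, 215, 136, -9, 211, 135, -8, 214, 143, -7, 222, 156, -6, 231, 174, -5, 237, 195, -4, 242, 212, -3, 245, 223, -2, 247, 232, -1, 248, 238, 0, 249, 239, 1, 249, 240, 2, 249, 239, 3, 248, 237, 4, 246, 233, 5, 243, 225, 6, 238, 211, 7, 232, 193, 8, 228, 174, 9, 227, 161, 10, 228, 152, 11, 231, 147, 12, 233, 145, 13, 233, 144, 14, 231, 142, 15, 226, 139, 16, 217, 136, 17, 203, 136, 18, 191, 141, 19, 192, 156, 20, 201, 179, 21, 216, 203, 22, 232, 224, 23, 245, 241, 24, 250, 247, 25, 253, 250]
```

```bash
ls pics | tail -5
```

```text
t5.png
t5z.png
t8.png
t8z.png
t9.png
```

View pics/t11z.png

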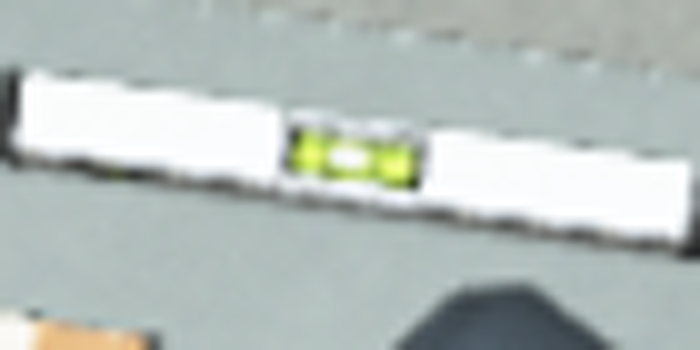

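View pics/b11z.png

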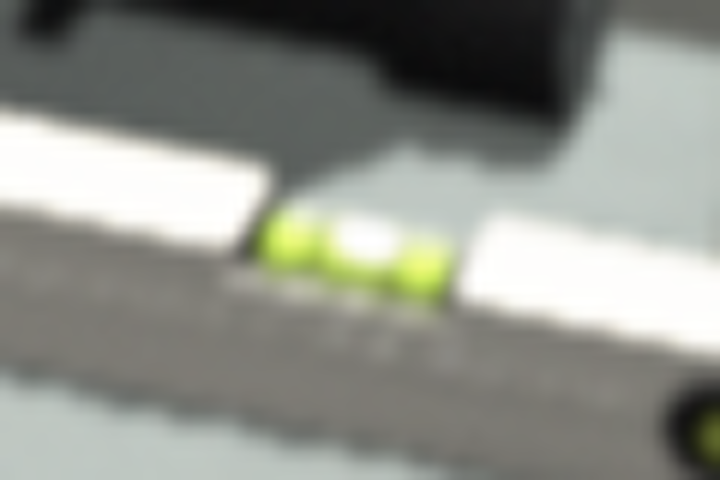

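View pics/s11z.png

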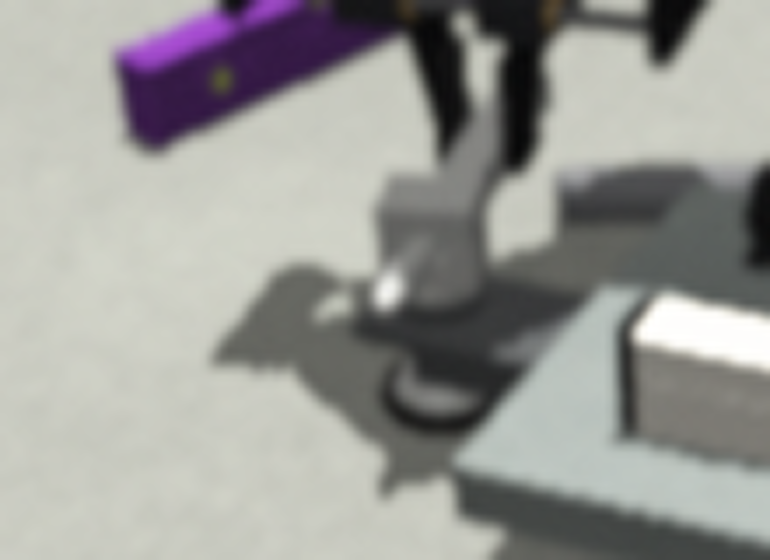

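The bubble is now 0.5–1 mm from the middle: lines at ±8 mm, bubble at +0.5 (top) and +1.0 (scene). Nudging 6° further, then letting it settle.

play_rows([
  [[0,0.0,-0.0033,3,0,0,0.0],[0,0.0003,-0.0065,6,0,0,0.0],[0,0.0003,-0.0065,6,0,0,0.0],[0,0.0003,-0.0065,6,0,0,0.0],[0,0.0003,-0.0065,6,0,0,0.0],[0,0.0003,-0.0065,6,0,0,0.0],[0,0.0003,-0.0065,6,0,0,0.0],[0,0.0003,-0.0065,6,0,0,0.0],[0,0.0003,-0.0065,6,0,0,0.0],[0,0.0003,-0.0065,6,0,0,0.0],[0,0.0003,-0.0065,6,0,0,0.0],[0,0.0003,-0.0065,6,0,0,0.0]],
])

```text
time_s: 11.55
position: [0.4663, -0.1913, 0.0714]
tcp_rot: [[-0.002, 0.995, -0.095], [0.002, -0.095, -0.995], [-1.0, -0.002, -0.001]]
force: [-3.1, 4.5, -2.1]
opening: 0.201
```

```bash
python3 st.py; python3 mb.py 12
```

```text
t 11.55 p [ 0.4663 -0.1913  0.0714] a -95.46 xax [-0.002  0.002 -1.   ] F [-3.13  4.46 -2.07] M [0.76 0.68 0.36] op 0.0175 J [-35.   35.2 106.5   0.   38.5  60.4]
top blue lo/hi 108.0 227.0 half -6.0 6.0 bubble mid 0.0
[-26, 230, 235, -25, 215, 220, -24, 198, 202, -23, 177, 168, -22, 159, 134, -21, 141, 101, -20, 154, 98, -19, 178, 106, -18, 202, 115, -17, 216, 120, -16, 217, 118, -15, 218, 116, -14, 216, 113, -13, 212, 109, -12, 207, 105, -11, 203, 103, -10, 198, 110, -9, 194, 117, -8, 190, 125, -7, 199, 146, -6, 211, 170, -5, 223, 193, -4, 229, 208, -3, 231, 215, -2, 234, 223, -1, 235, 227, 0, 235, 225, 1, 236, 224, 2, 236, 223, 3, 232, 214, 4, 227, 204, 5, 222, 193, 6, 216, 168, 7, 210, 142, 8, 203, 118, 9, 203, 110, 10, 209, 110, 11, 214, 110, 12, 217, 110, 13, 212, 107, 14, 207, 104, 15, 199, 99, 16, 176, 91, 17, 150, 83, 18, 125, 76, 19, 130, 102, 20, 147, 136, 21, 165, 171, 22, 190, 199, 23, 213, 220, 24, 236, 240, 25, 249, 251]
scene blue lo/hi 142.0 241.0 half -5.0 6.0 bubble mid 0.5
[-26, 242, 235, -25, 224, 215, -24, 199, 188, -23, 169, 154, -22, 143, 122, -21, 134, 100, -20, 143, 93, -19, 162, 95, -18, 185, 106, -17, 206, 119, -16, 220, 130, -15, 228, 139, -14, 232, 144, -13, 231, 145, -12, 228, 144, -11, 223, 141, -10, 218, 139, -9, 215, 141, -8, 220, 153, -7, 228, 170, -6, 235, 188, -5, 241, 208, -4, 245, 224, -3, 247, 231, -2, 249, 237, -1, 249, 240, 0, 249, 240, 1, 249, 240, 2, 248, 238, 3, 247, 234, 4, 244, 227, 5, 239, 215, 6, 233, 198, 7, 227, 179, 8, 223, 162, 9, 223, 152, 10, 227, 147, 11, 230, 145, 12, 232, 145, 13, 233, 144, 14, 232, 142, 15, 227, 139, 16, 217, 135, 17, 203, 133, 18, 189, 136, 19, 188, 151, 20, 196, 174, 21, 213, 200, 22, 231, 223, 23, 245, 241, 24, 250, 247, 25, 253, 250]
```

View pics/s12z.png

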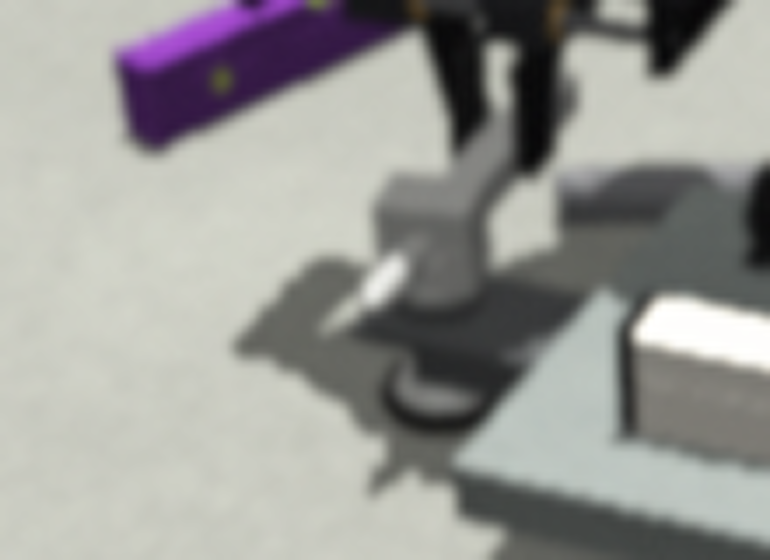

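View pics/t12.png

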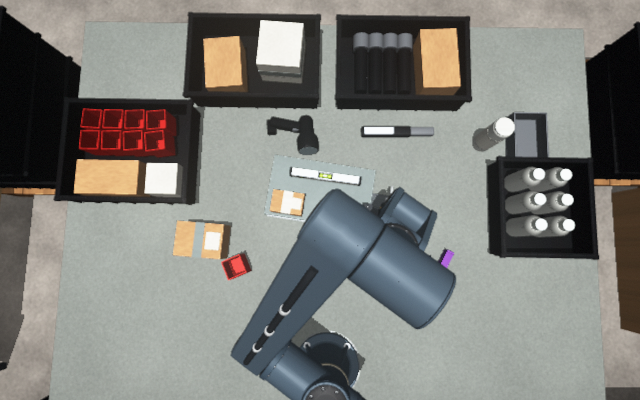

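The bubble is centred within about 0.4 mm in both views, and the bar sits through the eye with its tip out at the front. Releasing it.

play_rows([
  [[0,0,0,0,0,0,0.03],[0,0,0,0,0,0,0.045],[0,0,0,0,0,0,0.045],[0,0,0,0,0,0,0.045]],
])

```text
time_s: 12.05
position: [0.4683, -0.1929, 0.0721]
tcp_rot: [[0.002, 0.995, -0.097], [-0.002, -0.097, -0.995], [-1.0, 0.003, 0.001]]
force: [0.5, 0.1, -0.1]
opening: 0.464
```

```bash
python3 st.py; python3 mb.py 13 | grep mid
```

```text
t 12.05 p [ 0.4683 -0.1929  0.0721] a -95.58 xax [ 0.002 -0.002 -1.   ] F [ 0.51  0.06 -0.09] M [-0.08  0.23 -0.  ] op 0.0404 J [-35.1  35.1 106.3   0.   38.4  60.5]
top blue lo/hi 108.0 227.0 half -6.0 6.0 bubble mid 0.0
scene blue lo/hi 142.0 241.0 half -5.0 6.0 bubble mid 0.5
```

View pics/s13z.png

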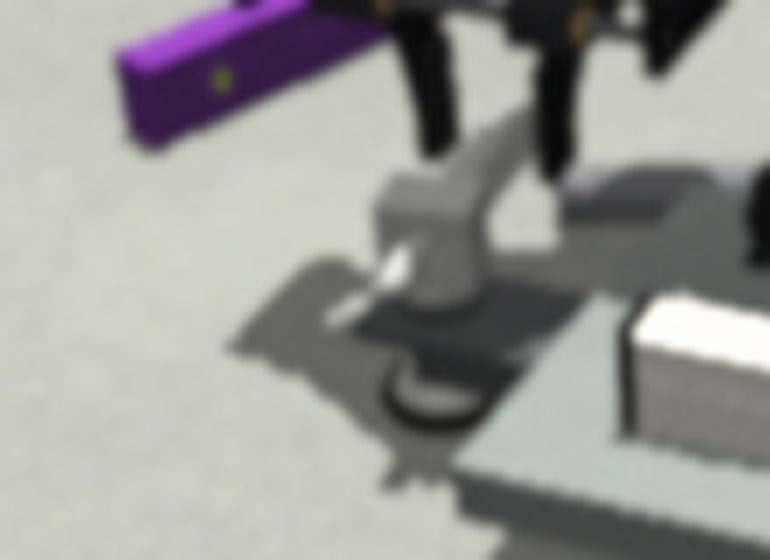

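play_rows([
  [[-0.04,0,0,0,0,0,0.045],[-0.09,0,0,0,0,0,0.03],[-0.1,0,0,0,0,0,0.0],[-0.1,0,0,0,0,0,0.0],[-0.1,0,0,0,0,0,0.0]],
])

```text
time_s: 12.65
position: [0.4666, -0.1915, 0.171]
tcp_rot: [[-0.001, 0.995, -0.097], [0.001, -0.097, -0.995], [-1.0, -0.001, -0.001]]
force: [-0.0, -0.1, 0.2]
opening: 0.24
```

```bash
python3 st.py; python3 mb.py 14 | grep mid
python3 - <<'E'
from fit import *
print(rel(read_state()['position'],-95.5,[.613,.048,.135],-97))
E
```

```text
t 12.65 p [ 0.4666 -0.1915  0.171 ] a -95.54 xax [-0.001  0.001 -1.   ] F [-0.04 -0.14  0.18] M [ 0.    0.18 -0.  ] op 0.0209 J [-35.   25.3 102.3   0.   52.5  60.5]
top blue lo/hi 113.0 230.0 half -6.0 6.0 bubble mid 0.0
scene blue lo/hi 142.0 239.0 half -5.0 6.0 bubble mid 0.5
[0.0351, 0.1233, -0.2522, 1.5]
```

View pics/s14z.png

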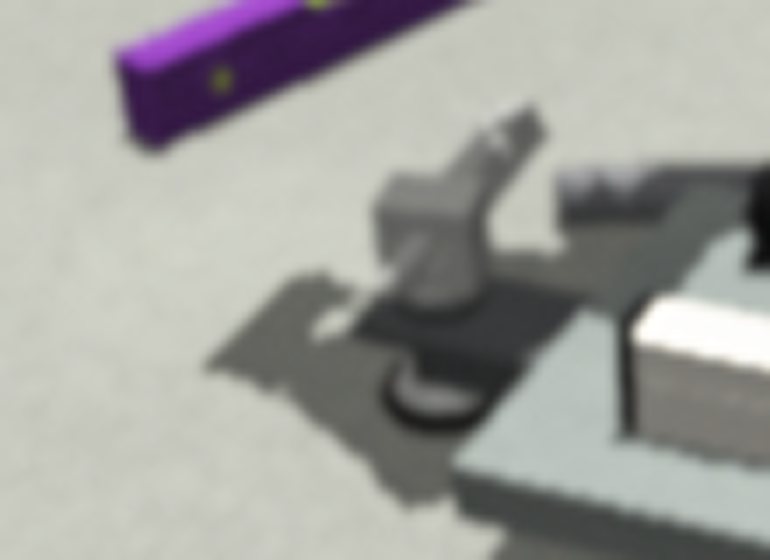

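The bar stays in the eye, free of the fingers and drooping a little. The bubble is still centred. Moving over the level with the fingers shut.

play_rows([
  [[0,0.02,-0.042,0,0,0,0.0],[0,0.04,-0.084,1.5,0,0,0.0],[0,0.06,-0.126,1.5,0,0,0.0],[0.0,0.08,-0.168,1.5,0,0,0.0],[0.0,0.1,-0.21,1.5,0,0,0.0],[0.0,0.123,-0.252,1.5,0,0,0.0],[0.035,0.123,-0.252,1.5,0,0,0.0],[0.035,0.123,-0.252,1.5,0,0,0.0],[0.035,0.123,-0.252,1.5,0,0,0.0]],
])

```text
time_s: 13.65
position: [0.6119, 0.0469, 0.1344]
tcp_rot: [[-0.006, 0.992, -0.123], [0.0, -0.123, -0.992], [-1.0, -0.006, 0.0]]
force: [1.7, 0.4, 1.0]
opening: 0.005
```

```bash
python3 st.py
python3 - <<'E'
from fit import *
print(rel(read_state()['position'],-97,[.613,.048,.102],-97))
a=cap('scene','s15');b=cap('top','t15')
cv2.imwrite('pics/s15z.png',cv2.resize(a['pixels'][140:270,200:400,::-1],None,fx=4,fy=4,interpolation=cv2.INTER_CUBIC))
E
```

```text
t 13.65 p [0.6119 0.0469 0.1344] a -97.04 xax [-0.006  0.    -1.   ] F [1.69 0.39 0.95] M [-0.06  0.17  0.01] op 0.0005 J [-6.  35.7 88.  -0.  56.7 91. ]
[0.0324, 0.001, -0.0012, 0.0]
```

View pics/s15z.png

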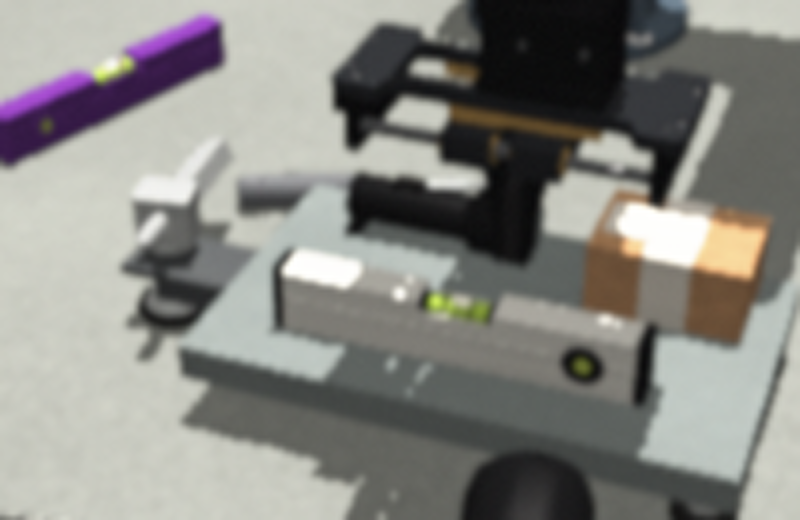

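View pics/t15.png

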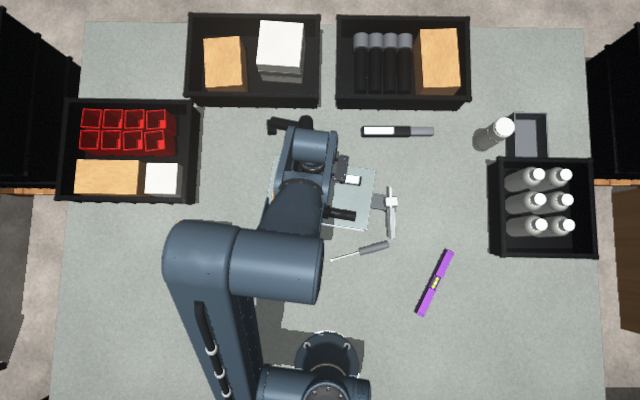

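The view is clear: shut fingertips above the level just left of its window, and the bar visible through the eye at (391,203) in the top view. Lowering.

play_rows([
  [[0.02,0.001,-0.001,0,0,0,0.0],[0.03,0.001,-0.001,0,0,0,0.0],[0.032,0.001,-0.001,0,0,0,0.0],[0.032,0.001,-0.001,0,0,0,0.0],[0.032,0.001,-0.001,0,0,0,0.0]],
])

```text
time_s: 14.25
position: [0.6155, 0.0475, 0.1054]
tcp_rot: [[0.001, 0.992, -0.123], [-0.0, -0.123, -0.992], [-1.0, 0.001, 0.0]]
force: [0.6, 0.1, -0.6]
opening: 0.003
```

```bash
python3 st.py
```

```text
t 14.25 p [0.6155 0.0475 0.1054] a -97.06 xax [ 0.001 -0.    -1.   ] F [ 0.6   0.12 -0.64] M [-0.05  0.16 -0.01] op 0.0003 J [-5.9 38.  88.9 -0.  53.  91.1]
```

play_rows([
  [[0.003,-0.002,0,0,0,0,0.0],[0.006,-0.002,0,0,0,0,0.0],[0.008,-0.002,0,0,0,0,0.0],[0.008,-0.002,0,0,0,0,0.0],[0.008,-0.002,0,0,0,0,0.0]],
])

```text
time_s: 14.75
position: [0.613, 0.0482, 0.0984]
tcp_rot: [[0.0, 0.993, -0.122], [-0.0, -0.122, -0.993], [-1.0, 0.0, 0.0]]
force: [-3.4, 0.2, 10.0]
opening: 0.004
```

```bash
python3 st.py
```

```text
t 14.75 p [0.613  0.0482 0.0984] a -97.02 xax [ 0. -0. -1.] F [-3.37  0.2  10.01] M [-0.07  0.67 -0.04] op 0.0003 J [-5.9 38.5 89.4 -0.  52.1 91.1]
```

Contact at 10 N. Pressing 1 mm further and holding.

play_rows([
  [[0.001,0,0,0,0,0,0.0],[0.001,0,0,0,0,0,0.0],[0.001,0,0,0,0,0,0.0],[0.001,0,0,0,0,0,0.0],[0.001,0,0,0,0,0,0.0],[0.001,0,0,0,0,0,0.0],[0.001,0,0,0,0,0,0.0],[0.001,0,0,0,0,0,0.0],[0.001,0,0,0,0,0,0.0],[0.001,0,0,0,0,0,0.0],[0.001,0,0,0,0,0,0.0],[0.001,0,0,0,0,0,0.0]],
])

```text
time_s: 15.95
position: [0.6131, 0.0481, 0.0984]
tcp_rot: [[0.001, 0.993, -0.122], [-0.0, -0.122, -0.993], [-1.0, 0.001, 0.0]]
force: [-4.6, 0.4, 15.5]
opening: 0.004
```

```bash
python3 st.py;  python3 mb.py 16
python3 - <<'E'
import cv2
a=cv2.imread('pics/s16.png')
cv2.imwrite('pics/s16y.png',cv2.resize(a[140:270,200:400],None,fx=4,fy=4,interpolation=cv2.INTER_CUBIC))
b=cv2.imread('pics/t16.png')
cv2.imwrite('pics/t16y.png',cv2.resize(b[150:250,270:420],None,fx=5,fy=5,interpolation=cv2.INTER_CUBIC))
E
python3 st.py
```

```text
t 15.95 p [0.6131 0.0481 0.0984] a -97.01 xax [ 0.001 -0.    -1.   ] F [-4.63  0.38 15.51] M [-0.04  0.94 -0.02] op 0.0004 J [-5.9 38.5 89.5 -0.  52.  91.1]
top blue lo/hi 94.0 115.0 half -12.0 5.0 bubble mid -3.5
[-26, 72, 78, -25, 62, 67, -24, 52, 56, -23, 50, 54, -22, 49, 53, -21, 47, 52, -20, 47, 53, -19, 48, 56, -18, 49, 59, -17, 53, 66, -16, 60, 77, -15, 66, 88, -14, 72, 97, -13, 77, 103, -12, 81, 109, -11, 85, 114, -10, 85, 114, -9, 84, 114, -8, 84, 113, -7, 84, 113, -6, 84, 113, -5, 84, 113, -4, 84, 113, -3, 84, 113, -2, 84, 113, -1, 84, 113, 0, 84, 113, 1, 84, 113, 2, 84, 113, 3, 83, 111, 4, 82, 109, 5, 80, 107, 6, 78, 103, 7, 76, 98, 8, 73, 92, 9, 73, 92, 10, 76, 95, 11, 78, 98, 12, 79, 99, 13, 76, 96, 14, 73, 94, 15, 70, 91, 16, 72, 94, 17, 74, 97, 18, 75, 100, 19, 76, 101, 20, 77, 101, 21, 77, 102, 22, 77, 101, 23, 76, 100, 24, 76, 99, 25, 75, 98]
scene blue lo/hi 73.0 189.0 half -7.0 4.0 bubble mid -1.5
[-26, 139, 130, -25, 122, 114, -24, 105, 98, -23, 90, 82, -22, 78, 68, -21, 76, 61, -20, 85, 61, -19, 98, 64, -18, 117, 72, -17, 138, 83, -16, 157, 92, -15, 174, 100, -14, 189, 107, -13, 196, 110, -12, 199, 110, -11, 197, 110, -10, 191, 110, -9, 190, 114, -8, 197, 129, -7, 209, 148, -6, 219, 165, -5, 227, 180, -4, 229, 188, -3, 224, 186, -2, 215, 181, -1, 205, 173, 0, 194, 165, 1, 186, 159, 2, 180, 153, 3, 174, 146, 4, 166, 137, 5, 154, 125, 6, 142, 111, 7, 131, 97, 8, 123, 84, 9, 121, 77, 10, 122, 73, 11, 124, 71, 12, 127, 71, 13, 128, 70, 14, 125, 69, 15, 121, 67, 16, 112, 64, 17, 100, 60, 18, 87, 55, 19, 72, 49, 20, 58, 44, 21, 48, 39, 22, 40, 35, 23, 35, 33, 24, 35, 33, 25, 35, 34]
t 16.05 p [0.6131 0.0481 0.0983] a -97.01 xax [ 0.001 -0.    -1.   ] F [-3.86 -0.38 14.85] M [-0.08  0.93  0.01] op 0.0002 J [-5.9 38.5 89.5 -0.  52.  91.1]
```

View pics/s16y.png

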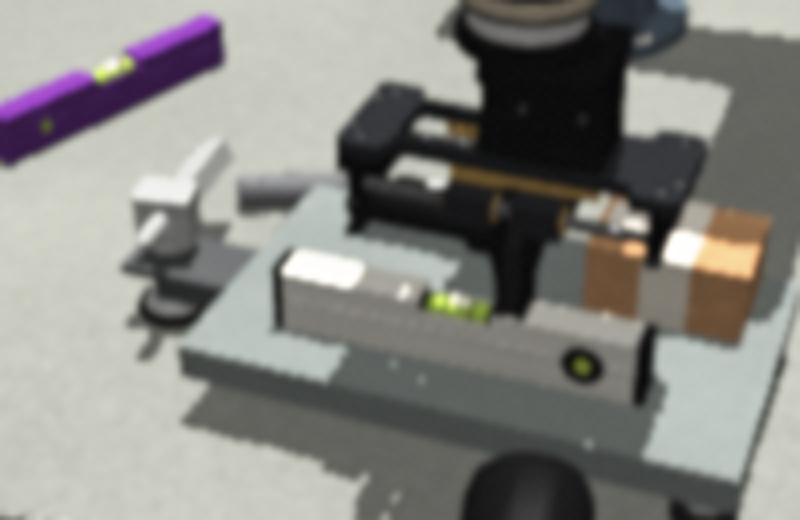

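View pics/t16y.png

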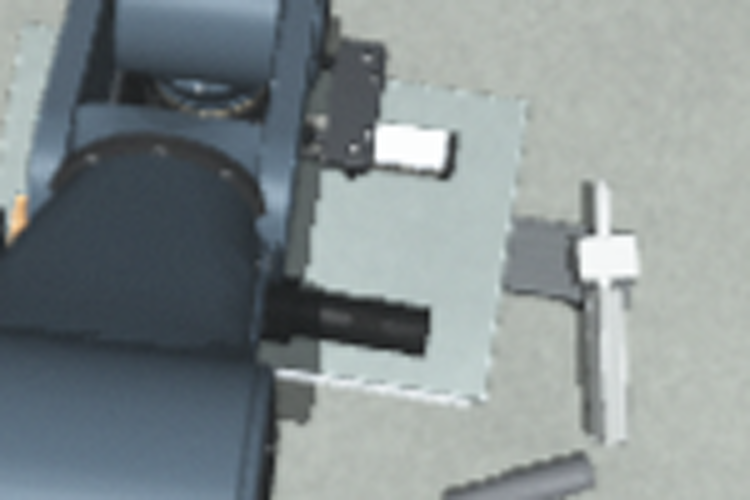

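Colour ratios in the scene view put the bubble at about +0.3 mm. Force is steady at about 15 N, the bar is free and in the eye, and nothing is moving. Handing in.

Run:
```python
from rig import *
print(hand_in())
```

```text
the job is handed in; nothing more can be done
None
```

I put the bar through the eye of the foot and turned the foot with it about 1 rad clockwise. The bubble settled in the middle, and I handed the job in while still pressing on the level, at about 16 s of the 64 s allowed. No verdict was reported.

- **Bubble:** Before pressing, the top camera put it 0.0 mm from midway between the lines and the scene camera +0.5 mm. While pressing, only the scene camera could see it. The plain brightness reading there gave −1.5 mm, which I put down to the gripper's shadow. Correcting for that with colour ratios gave about +0.3 mm. The same reading from the top camera was meaningless because the arm covered the vial.
- **Bar:** I let go of it and lifted clear. It hung free in the eye, drooping, with its tip out of the far side in both views.
- **Pressing:** The shut fingertips were on the level about 33 mm left of its middle, just past the window. The push was steady at about 15 N down, with a 4–5 N sideways component, and the arm did not move over the last second.
- **Other goods:** I saw none of them moved in the pictures, though I did not measure them one by one.

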